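# Stand a prosthetic shank tube under the height gauge

## Task

Get the prosthetic shank tube ready for its height check: swing the yellow gauge arm well clear to the side (about 60 degrees or more), draw the leaning tube out of its sloped plywood rest, and stand it upright, heavy head up, with its foot inside the white ring on the gauge plate. It is top-heavy on a narrow foot: do not drop it, let go slowly, back off and see that it stands still by itself for a second or more. Then swing the gauge arm back to its stop so that its pointer is over the head, without the arm ever touching the tube, let go of it, and leave the screwdriver, carton, tin and foot shell where they are.

Things in the scene. Friction and masses are not known exactly. Their poses are not given: they have to be found in the camera images.
- pylon_centre (a point): Middle (on the axis, half-way up) of the loose shank tube: aluminium tube 29 mm in diameter, 170 mm tall, flat steel foot 30 mm wide, heavy round steel head 40 mm wide as its top 44 mm. z runs from foot to head; the foot's underside is 85 mm below this point. About 0.45 kg, centre of mass some 30 mm above this point. Starts leaning 30 degrees from vertical in the rest, head nearer the robot.
- pylon_head (a point): Centre of the tube's clamp head (on the axis, 63 mm above pylon_centre, 22 mm below the top, 148 mm above the foot's underside): the place to grip, 40 mm across. The axes are those of pylon_centre.
- rest: Fixed plywood rest: base board 170 x 100 x 14 mm, and a V-trough with foot ledge that slopes 30 degrees from vertical. Origin on the table under the tube's head; x points from there towards the foot. The tube lies loose in the open trough, which carries it from below on the robot's side, up to 90 mm from its foot; it lifts out upwards or along its axis. The head is clear of the rest.
- ring (a point): Centre of the white ring (54 mm outside, 47 mm inside diameter, painted flat) on top of the fixed grey gauge plate (200 x 140 x 12 mm), 12 mm above the table. z up; x points from the ring to the gauge's upright post (18 mm thick, 110 mm from the ring, up to 200 mm above the table), about which the arm turns.
- gauge_arm (a joint): Angle q (rad) of the yellow arm about the post. 0: at its stop, pointer over the ring's centre; q grows counter-clockwise seen from above, towards the ring's -y, to a stop at 1.7. Starts at 0 to 0.2. Stiff (about 1 N at the knob), stays where left. The knob is at x = 0.110 - 0.110 cos q, y = -0.110 sin q (m) from the ring, in the ring's axes.
- gauge_knob (a point): Middle of the black upright knob, 16 mm in diameter and 40 mm high, on the arm's free end, 110 mm from the hinge axis, 232 mm above the table (knob from 212 to 252 mm). The arm below it is 16 mm wide, 200 to 212 mm above the table. Pinch it from above or push it.
- gauge_pointer (a point): Tip of the red pointer under the arm, straight below the knob, 192 mm above the table: 10 mm above the top of the standing tube.
- screwdriver: Bystander: loose yellow-handled screwdriver lying on the bench; origin on its underside, x along it.
- carton: Bystander: loose white and blue carton, 60 x 85 x 60 mm, origin at the centre of its underside.
- tin: Bystander: loose round tin with a blue label, 66 mm in diameter, 85 mm high, origin at the centre of its underside.
- foot_shell: Bystander: loose black prosthetic foot shell, about 245 mm long, 75 mm wide, 82 mm high, origin at the centre of its underside, toes towards its x.
Mind the look-alikes: they are no part of the job. Of the things like the rest, leave any that is blue, green or pink; of the rest the smaller one is meant.

How it is judged:
By the outcome, as a careful person would: the job done as asked, in the order asked, and still so for the second after the job is handed in, with the robot touching nothing.
It also fails if it takes over 72 s, if anything falls off the work surface, if the arm or the gripper's body presses on something with over 40 N, if the wrist force passes 120 N, or if a joint passes its speed limit or range.

## Robot

A 6-joint arm with a two-finger parallel gripper is mounted at the origin on the work surface. World frame = base frame: x ahead of the robot, y to its left, z up, the work surface at z = 0. Lengths are in mm, angles in rad, forces in N, time in s.
With the tool pointing down it reaches from about 200 to 875 mm from the base axis. Payload 3.4 kg.
Tool frame: the origin (TCP) lies at the centre of the arm's flange, where the gripper is bolted on; the fingertips stand 199 mm ahead of it and the grasp point (between the pads) lies 180 mm ahead of it; z points along the fingers, y is the line along which they close (so a half turn about z gives the same grasp; the last joint's range is limited). The gripper opens to 94 mm and grips with 3 to 60 N. Pads are 16 mm wide; open, the fingers measure 119 mm over their backs; the gripper's body (75 mm by 177 mm) begins 78 mm behind the grasp point.
Start: joints at [-1.445, 0.276, 1.505, -0, 1.361, -0.121], TCP at [140.469, -557.596, 404.693] pointing down, gripper open.
Joint ranges: [-2.89, 2.89], [-0.75, 2.08], [0.22, 2.7], [-1.18, 4.32], [0.11, 2.71], [-2.7, 2.7]. Speed limits (rad/s): [2.57, 2.57, 3.14, 3.14, 3.14, 3.14].

## Interface

Orientations are given as a unit quaternion [x, y, z, w].
In Python, from plant import sense, snapshot, finish_job gives the robot as it stands.
- The arm moves only by the tool step_arm, never from a script. Its arguments are lists of equal length, an entry for each row: "translation": the shift along the tool's x, y, z in units of 0.5 m (1.0 is 0.5 m), a list of three; "angular": the turn, a rotation vector about the tool's x, y, z in units of 360 degrees (1.0 is 360 degrees), a list of three; "fingers": the opening, from 0 (shut) to 1 (fully open). A call has 1 to 10 rows; each row is the pose to reach, as a shift and turn from the pose commanded when the call began, along the tool's axes at that moment, turning the shorter way round; what a row does not reach only later rows make up. A row lasts 1/12 s, in which the tool goes at most 41.7 mm and 7.16 degrees, less where a joint would pass 70% of its speed; a pose out of reach is approached as far as the arm can. A call with a number of a shift or a turn outside -1 to 1 is refused whole. A call with a gripper value outside its range is refused whole. The fingers move at their own pace and stop on an object; the grip force is fixed at half the most. Time passes only in rows, so rows that repeat a pose let the fingers close. It gives the time, the measured TCP pose, the force, the opening and the grip force at its end, in the units of the state.
- sense(): the state, without advancing time (a new reading comes with each control period).
- snapshot(name): name is "scene" or "top"; returns a dict with "image" (480x640x3 uint8, red, green, blue), "fx", "fy", "cx", "cy" (pixels), "k1" (the pictures are not rectified: a ray, as slopes to the right and down, at radius r is drawn at 1 + k1 r^2 times it, then the intrinsics apply), "world_from_camera" (4x4, takes a point from camera to world coordinates). Camera axes: x right, y up, looking along -z (the intrinsics and any distortion apply to the point x, -y, -z); pixel columns grow to the right and rows downward; lengths in mm; the calibration is good to about 2 mm. A picture is of the moment at which its call begins. There is no depth.
- finish_job(): hands the job in; it is judged then, once.
The state is a dict: "time": time; "joint_pos": joint angles; "dq": joint speeds; "effort": joint torques, N m; "position": TCP position; "ee_rot": TCP orientation; "contact_force": force on the tool from outside, world axes, zero at the start; "moment": the same for the moment, N m; "width": finger opening in mm; "finger_force": force on a finger pad.
Only numpy, scipy, OpenCV 4.12 (cv2) and the standard library are available. Lean on these libraries where they do the work, as an engineer would, in place of code of your own. Each camera call takes 0.05 s, during which the arm holds its last target. There are 200 camera calls.

## Working session

There is one attempt and no reset: what is moved stays moved. The work goes in short steps, Python scripts to look and compute and a tool call to move; the robot and the scene stay as the last step left them, time stands still between calls to the robot, and variables do not carry over. Pictures are saved under pics/ and viewed, at most 11 in all, crops included, and the job is handed in when it is done.

Besides the shell and the picture viewer there is one more tool, called after ">>>" as name(argument=value, ...), one argument or row to a line, values as JSON. step_arm: Moves the arm, as the interface text tells. Shifts and turns lie within -1 to 1; 1 stands for 0.5 m of shift or 360 degrees of turn. Its arguments: {"type":"object","properties":{"translation":{"type":"array"},"angular":{"type":"array"},"fingers":{"type":"array"}},"required":["translation","angular","fingers"]}

```bash
mkdir -p pics; ls
cat > h.py <<'E'
import numpy as np, cv2
from plant import sense, snapshot
def K(s): return np.array([[s['fx'],0,s['cx']],[0,s['fy'],s['cy']],[0,0,1.]]), np.array([s['k1'],0,0,0,0.])
def save(s,f): cv2.imwrite(f,s['image'][:,:,::-1])
def proj(s,P):
    T=np.linalg.inv(np.array(s['world_from_camera'])); P=np.atleast_2d(np.array(P,float))
    c=(T[:3,:3]@P.T).T+T[:3,3]; c=c*[1,-1,-1]
    k,d=K(s); return cv2.projectPoints(c,np.zeros(3),np.zeros(3),k,d)[0].reshape(-1,2)
def ray(s,uv):
    k,d=K(s); n=cv2.undistortPoints(np.array([[uv]],float),k,d)[0,0]
    T=np.array(s['world_from_camera']); return T[:3,3],T[:3,:3]@np.array([n[0],-n[1],-1])
def atz(s,uv,z):
    o,d=ray(s,uv); return o+d*(z-o[2])/d[2]
def tri(rays):
    A=np.zeros((3,3));b=np.zeros(3)
    for o,d in rays:
        d=d/np.linalg.norm(d);M=np.eye(3)-np.outer(d,d);A+=M;b+=M@o
    return np.linalg.solve(A,b)
E
python3 - <<'E'
from h import *
import pickle
o={}
for n in('scene','top'):
    s=snapshot(n);save(s,f'pics/{n}0.png');o[n]=s;print(n,s['fx'],s['k1'],np.array(s['world_from_camera']).round(2).tolist())
pickle.dump(o,open('s0.pkl','wb'));print(sense())
E
```

```text
pics
scene 456.9222366637006 0.03586940662354456 [[0.38, -0.66, 0.65, 1238.84], [0.93, 0.26, -0.28, -247.29], [0.02, 0.71, 0.71, 984.87], [0.0, 0.0, 0.0, 1.0]]
top 545.8750804037251 -0.16115648111254666 [[-0.03, 0.99, -0.11, 277.06], [-1.0, -0.03, -0.02, 70.67], [-0.02, 0.11, 0.99, 1912.96], [0.0, 0.0, 0.0, 1.0]]
{'time': 0.1, 'joint_pos': array([-1.44499930e+00,  2.76540304e-01,  1.50595454e+00, -2.29274384e-05,
        1.36070339e+00, -1.20998385e-01]), 'dq': array([ 0.0010202 , -0.00172451, -0.00291457,  0.00056496,  0.00100311,
       -0.00035934]), 'effort': array([ 1.19722008e-03, -4.05457807e+01, -2.37781066e+01,  7.02499878e-02,
        2.98513903e-02, -4.69930774e-05]), 'position': array([ 140.44139224, -557.41145921,  403.90682946]), 'ee_rot': array([ 9.92395544e-01,  1.23087123e-01, -1.31358403e-05, -8.02759686e-04]), 'contact_force': array([ 0.15972289, -1.07245386,  0.02384281]), 'moment': array([-0.05123276,  0.03143581,  0.03981997]), 'finger_force': 0.0, 'width': 93.59142534160281}
```

View pics/scene0.png

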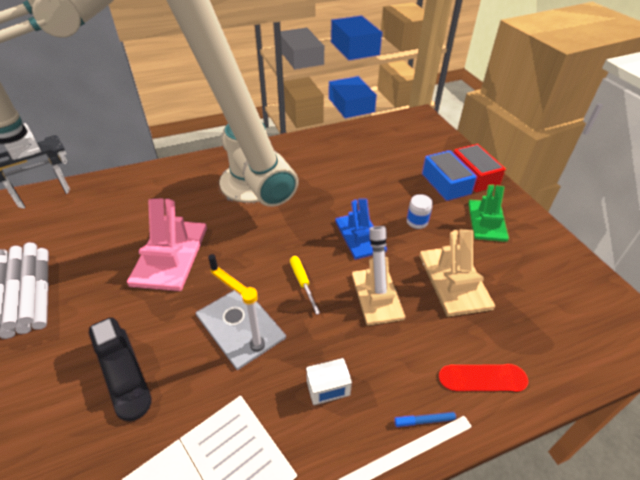

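View pics/top0.png

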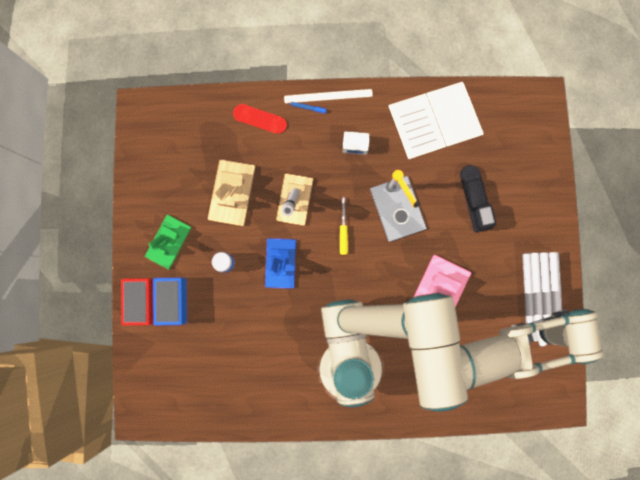

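The scene picture shows plywood rests at (378,290), which holds the tube, and at (456,278), which is larger and empty. Blue (357,228), green (488,214) and pink (168,250) rests are look-alikes. The gauge ring is at (234,316), the post foot at (258,345) and the knob at (213,262). In the top view the small plywood rest is at (294,200), the large one at (232,192), and the ring at (401,216). The smaller plywood rest with the tube fits the description, so I'll confirm it in an enlarged crop.

Run:
```python
from h import *
import pickle
o=pickle.load(open('s0.pkl','rb'))
def crop(n,x,y,w,h,f): return cv2.resize(o[n]['image'][y:y+h,x:x+w,::-1],None,fx=f,fy=f,interpolation=cv2.INTER_CUBIC)
a=crop('scene',190,240,100,130,4);b=crop('scene',345,215,100,130,4)
cv2.imwrite('pics/c1.png',np.hstack([a,b]))
a=crop('top',365,160,80,90,5);b=crop('top',260,160,80,90,5)
cv2.imwrite('pics/c2.png',np.hstack([a,b]))
```

```text
(no output)
```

View pics/c1.png

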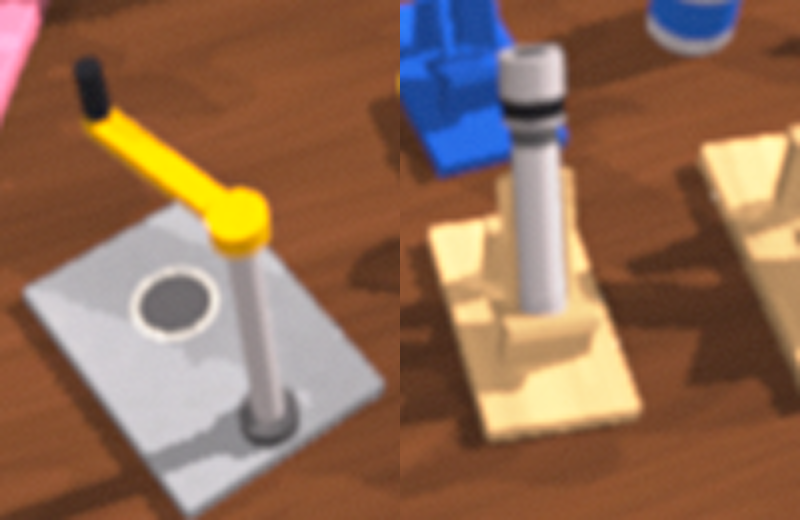

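View pics/c2.png

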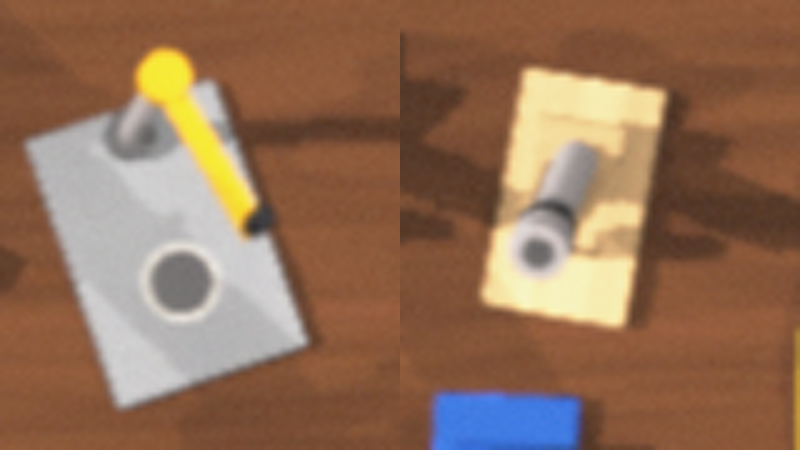

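The crops confirm it. The small plywood rest holds the tube, its head top at scene crop (533,52) and top crop (538,252). The gauge is clear too: ring at scene (233,315) and top (401,216), with the arm about 20 degrees or less off its stop. Next I'll compute the poses.

Run:
```python
from h import *
import pickle
o=pickle.load(open('s0.pkl','rb'));S,T=o['scene'],o['top']
def pc(org,f,c): return [(c[0]+.5)/f-.5+org[0],(c[1]+.5)/f-.5+org[1]]
s1=lambda *c:pc((190,240),4,c); s2=lambda *c:pc((345,215),4,c)
t1=lambda *c:pc((365,160),5,c); t2=lambda *c:pc((260,160),5,c)
np.set_printoptions(precision=1,suppress=True)
print('ring',atz(S,s1(174,302),12),atz(T,t1(180,282),12),tri([ray(S,s1(174,302)),ray(T,t1(180,282))]))
print('plateS',*[atz(S,s1(*c),12)[:2] for c in[(22,292),(183,200),(385,383),(190,518)]])
print('plateT',*[atz(T,t1(*c),12)[:2] for c in[(118,408),(308,346),(215,80),(25,142)]])
print('hub',tri([ray(S,s1(240,212)),ray(T,t1(164,75))]),atz(S,s1(240,212),214),atz(T,t1(164,75),214))
print('knobtop',tri([ray(S,s1(88,65)),ray(T,t1(262,215))]),atz(S,s1(88,65),252),atz(T,t1(262,215),250))
print('postfoot',atz(S,s1(270,420),14))
print('headtop',tri([ray(S,s2(132,52)),ray(T,t2(138,252))]))
print('tubelow',tri([ray(S,s2(140,305)),ray(T,t2(178,148))]))
print('baseS',*[atz(S,s2(*c),14)[:2] for c in[(30,228),(90,437),(240,408)]])
print('baseT',*[atz(T,t2(*c),14)[:2] for c in[(82,302),(125,68),(267,92),(228,325)]])
```

```text
ring [ 525.9 -194.3   12. ] [ 525.4 -193.8   12. ] [ 525.5 -194.1   11.4]
plateS [ 482.7 -281.8] [ 447.9 -168.8] [632.2 -89. ] [ 676.  -222.2]
plateT [ 437.8 -146.4] [ 477.6 -282.3] [ 669.4 -225.4] [628.3 -88.4]
hub [ 631.7 -160.4  215.4] [ 630.9 -159.3  214. ] [ 631.8 -161.5  214. ]
knobtop [ 534.4 -212.9  251.8] [ 534.8 -212.6  252. ] [ 534.7 -213.4  250. ]
postfoot [ 632.3 -161.8   14. ]
headtop [532.2 193.2 191.7]
tubelow [622.9 171.1  55.5]
baseS [506.5 147.6] [677.  111.2] [692.4 210.1]
baseT [523.5 244.6] [690.2 211.1] [669.7 110.7] [504.3 142.3]
```

```bash
cat >> h.py <<'E'
from scipy.spatial.transform import Rotation as Ro
HUB=np.array([631.5,-160.7]); RING=np.array([525.6,-194.0]); YAW=17.2
def down(psi):
    c,s=np.cos(np.radians(psi)),np.sin(np.radians(psi))
    return np.array([[c,s,0],[s,-c,0],[0,0,-1]])
def knob(q): # q deg
    t=np.radians(180+YAW+q); return HUB+110*np.array([np.cos(t),np.sin(t)])
AX=np.array([-.4895,.102,.866]); AX/=np.linalg.norm(AX)
def along():
    z=-AX; y=np.cross([0,0,1],-z); y/=np.linalg.norm(y)
    y=y if y[1]>0 else -y
    return np.column_stack([np.cross(y,z),y,z])
def rows(L):
    st=sense(); p=np.array(st['position']); R=Ro.from_quat(st['ee_rot'])
    print('t',round(st['time'],2),'tcp',p.round(1),'F',np.round(st['contact_force'],1),'w',round(st['width'],1))
    for g,M in L:
        t=np.array(g)-180*M[:,2]
        print((R.inv().apply(t-p)/500).round(4).tolist(),((R.inv()*Ro.from_matrix(M)).as_rotvec()/2/np.pi).round(4).tolist())
E
python3 - <<'E'
from h import *
k=knob(11);print(k,knob(80))
rows([([*k,300],down(28)),([*k,239],down(28))])
E
```

```text
[ 534.55662027 -212.68058414] [ 645.28665569 -269.83261714]
t 0.1 tcp [ 140.4 -557.4  403.9] F [ 0.2 -1.1  0. ] w 93.6
[0.9328, -0.4762, -0.1513] [-0.0002, -0.0001, -0.0385]
[0.9328, -0.4761, -0.0293] [-0.0002, -0.0001, -0.0385]
```

>>> step_arm(
  translation=[
    [0.0,0.0,-0.15],
    [0.933,-0.476,-0.151],
    [0.933,-0.476,-0.151],
    [0.933,-0.476,-0.151],
    [0.933,-0.476,-0.151],
    [0.933,-0.476,-0.151],
    [0.933,-0.476,-0.151],
    [0.933,-0.476,-0.151],
    [0.933,-0.476,-0.151],
    [0.933,-0.476,-0.151],
  ],
  angular=[
    [0,0,0],
    [0,0,-0.0385],
    [0,0,-0.0385],
    [0,0,-0.0385],
    [0,0,-0.0385],
    [0,0,-0.0385],
    [0,0,-0.0385],
    [0,0,-0.0385],
    [0,0,-0.0385],
    [0,0,-0.0385],
  ],
  fingers=[0.45,0.45,0.45,0.45,0.45,0.45,0.45,0.45,0.45,0.45],
)

```text
time: 0.93
position: [423.2, -309.5, 470.4]
ee_rot: [0.97, 0.242, -0.0, -0.0]
contact_force: [-0.4, -1.3, -0.5]
width: 42.4
finger_force: 0.0
```

Run:
```python
from h import *
k=knob(11)
rows([([*k,300],down(28)),([*k,239],down(28))])
```

```text
t 0.93 tcp [ 423.2 -309.5  470.4] F [-0.4 -1.3 -0.5] w 42.4
[0.2875, -0.0664, -0.0192] [-0.0, 0.0, -0.0]
[0.2875, -0.0664, 0.1028] [-0.0, 0.0, -0.0]
```

>>> step_arm(
  translation=[
    [0.287,-0.066,-0.019],
    [0.287,-0.066,-0.019],
    [0.287,-0.066,-0.019],
    [0.287,-0.066,-0.019],
    [0.287,-0.066,-0.019],
    [0.287,-0.066,-0.019],
  ],
  angular=[
    [0,0,0],
    [0,0,0],
    [0,0,0],
    [0,0,0],
    [0,0,0],
    [0,0,0],
  ],
  fingers=[0.45,0.45,0.45,0.45,0.45,0.45],
)

```text
time: 1.43
position: [534.0, -213.8, 479.3]
ee_rot: [0.97, 0.243, -0.001, -0.0]
contact_force: [-0.3, -0.1, 0.7]
width: 42.3
finger_force: 0.0
```

Run:
```python
from h import *
k=knob(11)
rows([([*k,239],down(28))])
s=snapshot('scene');g=proj(s,[[*k,252],[*k,212]]);print(g)
x,y=g[0].astype(int)
cv2.imwrite('pics/k1.png',cv2.resize(s['image'][y-80:y+40,x-80:x+80,::-1],None,fx=4,fy=4,interpolation=cv2.INTER_CUBIC))
```

```text
t 1.43 tcp [ 534.  -213.8  479.3] F [-0.3 -0.1  0.7] w 42.3
[0.0022, -0.0014, 0.1205] [-0.0001, 0.0002, 0.0004]
[[211.55586152 255.82234182]
 [214.46039129 268.0114355 ]]
```

View pics/k1.png

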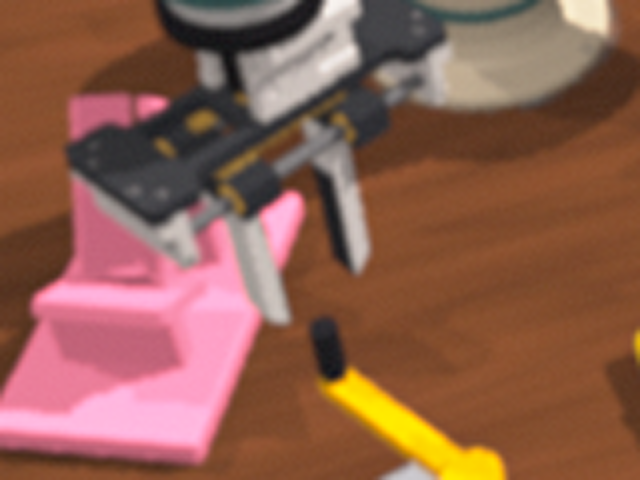

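The picture shows the fingers, tips at (275,320) and (355,270), straddling the knob at (325,345). I'll descend to cage it.

>>> step_arm(
  translation=[
    [0.002,-0.001,0.06],
    [0.002,-0.001,0.12],
    [0.002,-0.001,0.12],
    [0.002,-0.001,0.12],
  ],
  angular=[
    [0,0,0],
    [0,0,0],
    [0,0,0],
    [0,0,0],
  ],
  fingers=[0.45,0.45,0.45,0.45],
)

```text
time: 1.82
position: [532.7, -214.8, 418.9]
ee_rot: [0.971, 0.241, -0.002, -0.001]
contact_force: [-0.7, -0.3, 0.1]
width: 41.8
finger_force: 0.0
```

Run:
```python
from h import *
rows([([*knob(q),239],down(17+q)) for q in (16,22,28,34,40,46,52,58,64,70,76,82,88,94)])
```

```text
t 1.82 tcp [ 532.7 -214.8  418.9] F [-0.7 -0.3  0.1] w 41.8
[0.0061, 0.0172, -0.0003] [-0.0005, 0.0004, -0.0142]
[0.0094, 0.04, -0.0003] [-0.0005, 0.0004, -0.0309]
[0.0151, 0.0623, -0.0004] [-0.0006, 0.0003, -0.0475]
[0.0231, 0.0839, -0.0005] [-0.0006, 0.0003, -0.0642]
[0.0333, 0.1045, -0.0006] [-0.0006, 0.0003, -0.0809]
[0.0456, 0.124, -0.0007] [-0.0006, 0.0003, -0.0975]
[0.0599, 0.1421, -0.0008] [-0.0006, 0.0002, -0.1142]
[0.076, 0.1585, -0.0009] [-0.0006, 0.0002, -0.1309]
[0.0937, 0.1733, -0.001] [-0.0007, 0.0002, -0.1475]
[0.1129, 0.186, -0.0011] [-0.0007, 0.0001, -0.1642]
[0.1333, 0.1967, -0.0012] [-0.0007, 0.0001, -0.1809]
[0.1547, 0.2052, -0.0012] [-0.0007, 0.0001, -0.1975]
[0.1768, 0.2115, -0.0013] [-0.0007, 0.0, -0.2142]
[0.1995, 0.2153, -0.0014] [-0.0007, -0.0, -0.2309]
```

>>> step_arm(
  translation=[
    [0.006,0.017,0],
    [0.009,0.04,0],
    [0.015,0.062,0],
    [0.023,0.084,0],
    [0.033,0.1045,0],
    [0.0455,0.124,0],
    [0.06,0.142,0],
    [0.076,0.1585,0],
    [0.0935,0.173,0],
    [0.113,0.186,0],
  ],
  angular=[
    [0,0,-0.014],
    [0,0,-0.031],
    [0,0,-0.0475],
    [0,0,-0.064],
    [0,0,-0.081],
    [0,0,-0.0975],
    [0,0,-0.114],
    [0,0,-0.131],
    [0,0,-0.1475],
    [0,0,-0.164],
  ],
  fingers=[0.45,0.45,0.45,0.45,0.45,0.45,0.45,0.45,0.45,0.45],
)

```text
time: 2.65
position: [627.2, -270.7, 422.4]
ee_rot: [0.724, 0.69, -0.0, 0.001]
contact_force: [-0.8, 1.3, -0.4]
width: 42.4
finger_force: 0.7
```

Run:
```python
from h import *
rows([([*knob(q),239],down(17+q)) for q in (76,82,88,92)])
```

```text
t 2.65 tcp [ 627.2 -270.7  422.4] F [-0.8  1.3 -0.4] w 42.4
[0.0014, 0.0208, 0.0069] [0.0001, 0.0002, -0.016]
[0.005, 0.0435, 0.0069] [0.0001, 0.0002, -0.0327]
[0.0109, 0.0658, 0.0069] [0.0001, 0.0002, -0.0494]
[0.0162, 0.0802, 0.0069] [0.0001, 0.0002, -0.0605]
```

>>> step_arm(
  translation=[
    [0.002,0.021,0.007],
    [0.005,0.0435,0.007],
    [0.011,0.066,0.007],
    [0.016,0.08,0.007],
    [0.016,0.08,0.007],
    [0.013,0.064,0.007],
    [0.013,0.064,0.0],
    [0.013,0.064,-0.08],
    [0.013,0.064,-0.14],
    [0.013,0.064,-0.14],
  ],
  angular=[
    [0,0,-0.016],
    [0,0,-0.033],
    [0,0,-0.049],
    [0,0,-0.06],
    [0,0,-0.06],
    [0,0,-0.06],
    [0,0,-0.06],
    [0,0,-0.06],
    [0,0,-0.06],
    [0,0,-0.06],
  ],
  fingers=[0.45,0.45,0.45,0.45,0.45,0.45,0.45,0.45,0.45,0.45],
)

```text
time: 3.48
position: [659.0, -265.0, 498.8]
ee_rot: [0.584, 0.812, 0.001, 0.007]
contact_force: [0.6, -0.9, 0.9]
width: 41.8
finger_force: 0.0
```

Run:
```python
from h import *
H=np.array([543,191,172.6]);M=along();print(M.round(3).tolist())
rows([(H+AX*120,M),(H,M)])
```

```text
[[-0.848, 0.204, 0.49], [0.177, 0.979, -0.102], [-0.5, -0.0, -0.866]]
t 3.48 tcp [ 659.  -265.   498.8] F [ 0.6 -0.9  0.9] w 41.8
[1.0911, -0.1904, 0.1203] [-0.0428, -0.0734, -0.1619]
[1.0326, -0.0888, 0.3297] [-0.0428, -0.0734, -0.1619]
```

>>> step_arm(
  translation=[
    [0.8,-0.14,0.08],
    [0.8,-0.14,0.08],
    [0.8,-0.14,0.08],
    [0.8,-0.14,0.08],
    [0.8,-0.14,0.08],
    [0.8,-0.14,0.08],
    [0.8,-0.14,0.08],
    [0.8,-0.14,0.08],
    [0.8,-0.14,0.08],
    [0.8,-0.14,0.08],
  ],
  angular=[
    [-0.043,-0.073,-0.162],
    [-0.043,-0.073,-0.162],
    [-0.043,-0.073,-0.162],
    [-0.043,-0.073,-0.162],
    [-0.043,-0.073,-0.162],
    [-0.043,-0.073,-0.162],
    [-0.043,-0.073,-0.162],
    [-0.043,-0.073,-0.162],
    [-0.043,-0.073,-0.162],
    [-0.043,-0.073,-0.162],
  ],
  fingers=[0.85,0.85,0.85,0.85,0.85,0.85,0.85,0.85,0.85,0.85],
)

```text
time: 4.32
position: [462.1, 93.1, 450.3]
ee_rot: [0.098, 0.963, -0.022, 0.252]
contact_force: [-0.2, 1.4, 0.3]
width: 80.0
finger_force: 0.0
```

Run:
```python
from h import *
H=np.array([543,191,172.6]);M=along()
print(sense()['joint_pos'])
rows([(H+AX*120,M),(H,M)])
```

```text
[ 0.11000939 -0.0289529   1.81588308 -0.18952627  0.8711884  -1.17237981]
t 4.32 tcp [462.1  93.1 450.3] F [-0.2  1.4  0.3] w 80.0
[0.1755, 0.2253, -0.0559] [0.0013, -0.0019, 0.0002]
[0.1726, 0.2234, 0.1841] [0.0013, -0.0019, 0.0002]
```

>>> step_arm(
  translation=[
    [0.1755,0.225,-0.056],
    [0.1755,0.225,-0.056],
    [0.1755,0.225,-0.056],
    [0.1755,0.225,-0.056],
    [0.1755,0.225,-0.056],
    [0.1755,0.225,-0.056],
    [0.1755,0.225,-0.056],
  ],
  angular=[
    [0.001,-0.002,0],
    [0.001,-0.002,0],
    [0.001,-0.002,0],
    [0.001,-0.002,0],
    [0.001,-0.002,0],
    [0.001,-0.002,0],
    [0.001,-0.002,0],
  ],
  fingers=[0.85,0.85,0.85,0.85,0.85,0.85,0.85],
)

```text
time: 4.9
position: [400.0, 219.7, 432.9]
ee_rot: [0.1, 0.961, -0.027, 0.257]
contact_force: [-0.1, 0.4, -0.1]
width: 79.7
finger_force: 0.0
```

Run:
```python
from h import *
H=np.array([543,191,172.6]);M=along()
rows([(H+AX*120,M),(H+AX*50,M),(H,M)])
s=snapshot('scene');save(s,'pics/g_full.png');t=snapshot('top')
g=proj(s,[H+22*AX])[0].astype(int);h=proj(t,[H+22*AX])[0].astype(int);print(g,h)
a=cv2.resize(s['image'][g[1]-60:g[1]+80,g[0]-50:g[0]+50,::-1],None,fx=4,fy=4,interpolation=cv2.INTER_CUBIC)
b=cv2.resize(t['image'][h[1]-60:h[1]+80,h[0]-50:h[0]+50,::-1],None,fx=4,fy=4,interpolation=cv2.INTER_CUBIC)
cv2.imwrite('pics/g1.png',np.hstack([a,b]))
```

```text
t 4.9 tcp [400.  219.7 432.9] F [-0.1  0.4 -0.1] w 79.7
[0.0077, 0.0022, -0.0033] [-0.0001, -0.0002, -0.0002]
[0.0075, 0.0022, 0.1367] [-0.0001, -0.0002, -0.0002]
[0.0074, 0.0023, 0.2367] [-0.0001, -0.0002, -0.0002]
[377 227] [286 209]
```

View pics/g1.png

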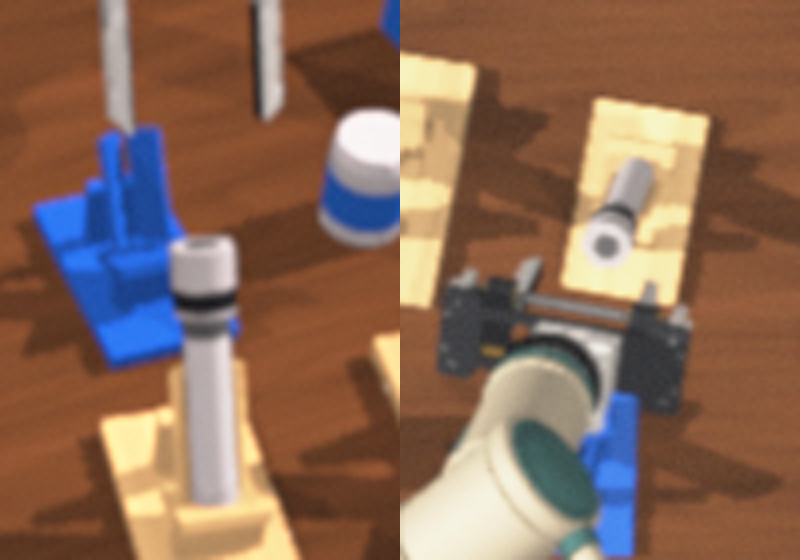

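The fingertips, at left-panel (118,130) and (268,115), straddle the extended tube axis. I'll advance along it.

>>> step_arm(
  translation=[
    [0.0075,0.002,0.04],
    [0.0075,0.002,0.09],
    [0.0075,0.002,0.14],
    [0.0075,0.002,0.17],
    [0.0075,0.002,0.2],
    [0.0075,0.002,0.22],
    [0.0075,0.002,0.237],
    [0.0075,0.002,0.237],
    [0.0075,0.002,0.237],
  ],
  angular=[
    [0,0,0],
    [0,0,0],
    [0,0,0],
    [0,0,0],
    [0,0,0],
    [0,0,0],
    [0,0,0],
    [0,0,0],
    [0,0,0],
  ],
  fingers=[0.85,0.85,0.85,0.85,0.85,0.85,0.85,0.85,0.85],
)

```text
time: 5.75
position: [455.1, 209.6, 327.7]
ee_rot: [0.1, 0.961, -0.027, 0.256]
contact_force: [0.4, -0.4, -0.6]
width: 80.0
finger_force: 0.0
```

Run:
```python
from h import *
H=np.array([543,191,172.6]);M=along()
rows([(H,M)])
```

```text
t 5.75 tcp [455.1 209.6 327.7] F [ 0.4 -0.4 -0.6] w 80.0
[-0.0005, -0.0006, -0.0015] [-0.0001, -0.0003, -0.0002]
```

>>> step_arm(
  translation=[
    [0,0,0],
    [0,0,0],
    [0,0,0],
    [0,0,0],
    [0,0,0],
  ],
  angular=[
    [0,0,0],
    [0,0,0],
    [0,0,0],
    [0,0,0],
    [0,0,0],
  ],
  fingers=[0.6,0.5,0.46,0.45,0.45],
)

```text
time: 6.17
position: [454.6, 210.3, 328.1]
ee_rot: [0.099, 0.961, -0.026, 0.257]
contact_force: [0.2, 0.5, 0.2]
width: 50.1
finger_force: 0.0
```

>>> step_arm(
  translation=[
    [0,0,0],
    [0,0,0],
    [0,0,0],
    [0,0,0],
    [0,0,0],
  ],
  angular=[
    [0,0,0],
    [0,0,0],
    [0,0,0],
    [0,0,0],
    [0,0,0],
  ],
  fingers=[0.43,0.41,0.3,0.2,0.2],
)

```text
time: 6.58
position: [454.6, 209.9, 327.9]
ee_rot: [0.099, 0.961, -0.027, 0.256]
contact_force: [-2.2, -2.4, 4.1]
width: 39.6
finger_force: 30.0
```

>>> step_arm(
  translation=[
    [0,0,-0.005],
    [0,0,-0.015],
    [0,0,-0.035],
    [0,0,-0.06],
    [0,0,-0.09],
    [0,0,-0.12],
    [0,0,-0.15],
    [0,0,-0.18],
    [0,0,-0.2],
    [0,0,-0.2],
  ],
  angular=[
    [0,0,0],
    [0,0,0],
    [0,0,0],
    [0,0,0],
    [0,0,0],
    [0,0,0],
    [0,0,0],
    [0,0,0],
    [0,0,0],
    [0,0,0],
  ],
  fingers=[0.2,0.2,0.2,0.2,0.2,0.2,0.2,0.2,0.2,0.2],
)

```text
time: 7.42
position: [405.2, 220.8, 415.3]
ee_rot: [0.099, 0.961, -0.025, 0.257]
contact_force: [1.1, 1.6, -4.5]
width: 39.6
finger_force: 30.0
```

Run:
```python
from h import *
print(sense()['finger_force'],sense()['moment'])
rows([([470,190,300],down(168.2)),([525.6,-80,320],down(168.2)),([*RING,300],down(168.2))])
```

```text
29.998354017734528 [ 0.13245946  0.48482661 -0.00452806]
t 7.42 tcp [405.2 220.8 415.3] F [ 1.1  1.6 -4.5] w 39.6
[-0.1853, -0.0336, -0.0428] [0.0004, 0.0831, 0.0]
[-0.3957, -0.5395, 0.0306] [0.0004, 0.0831, 0.0]
[-0.4163, -0.7628, 0.088] [0.0004, 0.0831, 0.0]
```

>>> step_arm(
  translation=[
    [-0.02,-0.003,-0.005],
    [-0.05,-0.008,-0.012],
    [-0.08,-0.014,-0.02],
    [-0.11,-0.02,-0.027],
    [-0.14,-0.026,-0.034],
    [-0.165,-0.03,-0.04],
    [-0.18,-0.033,-0.043],
    [-0.1853,-0.0336,-0.0428],
    [-0.1853,-0.0336,-0.0428],
    [-0.1853,-0.0336,-0.0428],
  ],
  angular=[
    [0,0.008,0],
    [0,0.02,0],
    [0,0.034,0],
    [0,0.048,0],
    [0,0.062,0],
    [0,0.074,0],
    [0,0.081,0],
    [0,0.0831,0],
    [0,0.0831,0],
    [0,0.0831,0],
  ],
  fingers=[0.2,0.2,0.2,0.2,0.2,0.2,0.2,0.2,0.2,0.2],
)

```text
time: 8.25
position: [470.8, 189.6, 477.8]
ee_rot: [0.103, 0.995, -0.0, -0.001]
contact_force: [-0.4, 0.6, -3.9]
width: 39.5
finger_force: 30.0
```

Run:
```python
from h import *
print(sense()['joint_pos'])
rows([([525.6,-60,310],down(168.2)),([*RING,300],down(168.2))])
```

```text
[ 2.45765353e-01  1.39516029e-01  1.50535882e+00 -8.50985167e-06
  1.49823810e+00 -1.11904679e+00]
t 8.25 tcp [470.8 189.6 477.8] F [-0.4  0.6 -3.9] w 39.5
[-0.2094, -0.4663, -0.0243] [-0.0001, -0.0002, -0.0]
[-0.2643, -0.7286, -0.0042] [-0.0001, -0.0002, -0.0]
```

>>> step_arm(
  translation=[
    [-0.006,-0.02,-0.004],
    [-0.018,-0.06,-0.006],
    [-0.036,-0.11,-0.006],
    [-0.058,-0.165,-0.006],
    [-0.078,-0.22,-0.006],
    [-0.098,-0.275,-0.006],
    [-0.118,-0.33,-0.006],
    [-0.138,-0.385,-0.006],
    [-0.158,-0.44,-0.006],
    [-0.178,-0.495,-0.006],
  ],
  angular=[
    [0,0,0],
    [0,0,0],
    [0,0,0],
    [0,0,0],
    [0,0,0],
    [0,0,0],
    [0,0,0],
    [0,0,0],
    [0,0,0],
    [0,0,0],
  ],
  fingers=[0.2,0.2,0.2,0.2,0.2,0.2,0.2,0.2,0.2,0.2],
)

```text
time: 9.08
position: [506.2, -72.2, 482.1]
ee_rot: [0.102, 0.995, -0.0, 0.0]
contact_force: [-0.1, 0.5, -3.0]
width: 39.5
finger_force: 30.0
```

Run:
```python
from h import *
rows([([*RING,300],down(168.2)),([*RING,230],down(168.2))])
```

```text
t 9.08 tcp [506.2 -72.2 482.1] F [-0.1  0.5 -3. ] w 39.5
[-0.0875, -0.2307, 0.0044] [-0.0001, 0.0, 0.0001]
[-0.0875, -0.2306, 0.1444] [-0.0001, 0.0, 0.0001]
```

>>> step_arm(
  translation=[
    [-0.018,-0.05,0.002],
    [-0.036,-0.1,0.004],
    [-0.056,-0.15,0.004],
    [-0.072,-0.19,0.004],
    [-0.081,-0.215,0.02],
    [-0.085,-0.226,0.05],
    [-0.087,-0.23,0.09],
    [-0.0875,-0.2305,0.12],
    [-0.0875,-0.2305,0.14],
    [-0.0875,-0.2305,0.144],
  ],
  angular=[
    [0,0,0],
    [0,0,0],
    [0,0,0],
    [0,0,0],
    [0,0,0],
    [0,0,0],
    [0,0,0],
    [0,0,0],
    [0,0,0],
    [0,0,0],
  ],
  fingers=[0.2,0.2,0.2,0.2,0.2,0.2,0.2,0.2,0.2,0.2],
)

```text
time: 9.92
position: [525.5, -191.8, 407.5]
ee_rot: [0.102, 0.995, 0.001, -0.003]
contact_force: [-1.0, 1.5, -4.5]
width: 39.4
finger_force: 30.0
```

>>> step_arm(
  translation=[
    [0,0,0],
    [0,0,0],
    [0,0,0],
  ],
  angular=[
    [0,0,0],
    [0,0,0],
    [0,0,0],
  ],
  fingers=[0.2,0.2,0.2],
)

```text
time: 10.17
position: [526.8, -192.4, 411.2]
ee_rot: [0.102, 0.995, -0.0, 0.001]
contact_force: [-0.3, 0.1, -3.8]
width: 39.3
finger_force: 30.0
```

Run:
```python
from h import *
rows([([*RING,165],down(168.2)),([*RING,161],down(168.2))])
st=sense();M=Ro.from_quat(st['ee_rot']).as_matrix();G=st['position']+180*M[:,2];F=G+148*M[:,2]
s=snapshot('scene');r=proj(s,[[*RING,12],F,G]);print(F,r)
x,y=r[0].astype(int)
cv2.imwrite('pics/p1.png',cv2.resize(s['image'][y-110:y+40,x-80:x+80,::-1],None,fx=4,fy=4,interpolation=cv2.INTER_CUBIC)); print(x-80,y-110)
```

```text
t 10.17 tcp [ 526.8 -192.4  411.2] F [-0.3  0.1 -3.8] w 39.3
[0.0019, -0.0035, 0.1323] [-0.0001, 0.0003, 0.0001]
[0.0019, -0.0035, 0.1403] [-0.0001, 0.0003, 0.0001]
[ 527.31906426 -192.70941017   83.17263407] [[233.21691932 315.00154422]
 [230.22409537 298.32380251]
 [221.44297393 257.3937871 ]]
153 205
```

View pics/p1.png

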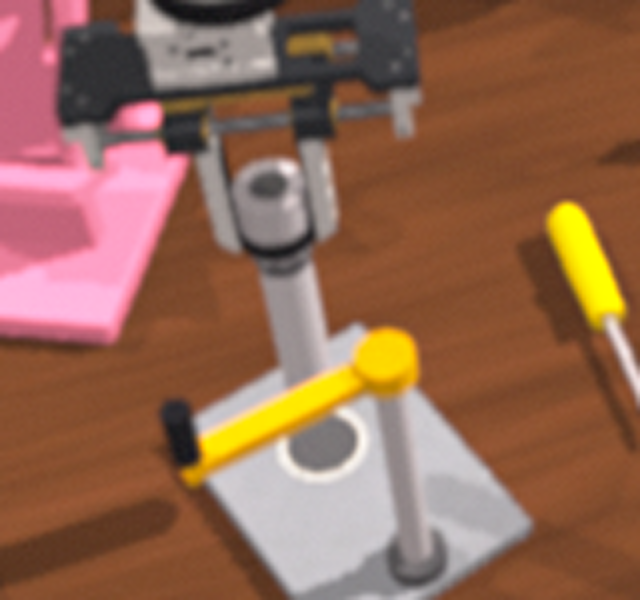

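The gripper holds the tube near upright above the ring. The arm is swung clear, with the knob at crop (180,430), and the ring is at (322,443). I'll check the tilt numerically.

Run:
```python
from h import *
st=sense();M=Ro.from_quat(st['ee_rot']).as_matrix();G=st['position']+180*M[:,2]
s=snapshot('scene');im=s['image'];sat=cv2.cvtColor(im,cv2.COLOR_RGB2HSV)[:,:,1].astype(float)
L=[]
for v in range(274,292):
    c=int(round(221.4+(v-257.4)*.19)); row=sat[v,c-14:c+15]; m=row<90
    # subpixel: crossings at 90
    i=14
    l=i
    while l>0 and row[l]<90:l-=1
    r=i
    while r<28 and row[r]<90:r+=1
    xl=c-14+l+(row[l]-90)/(row[l]-row[l+1]); xr=c-14+r-(row[r]-90)/(row[r]-row[r-1]); L.append((v,(xl+xr)/2,xr-xl))
L=np.array(L);print(L[::3].round(1).tolist())
for tx in(0,):
  for ty in(-4,-2,0,2,4):
    t=np.radians(ty); a=np.array([0,-np.sin(t),-np.cos(t)]);P=proj(s,[G+a*h for h in(30,60,90,120)])
    f=np.polyfit(P[:,1],P[:,0],1); print(ty,f,np.polyval(f,L[:,0]).mean()-L[:,1].mean())
print(np.polyfit(L[:,0],L[:,1],1),st['moment'])
```

```text
[[274.0, 224.7, 14.4], [277.0, 225.3, 14.4], [280.0, 226.0, 14.4], [283.0, 226.5, 14.2], [286.0, 227.2, 14.2], [289.0, 209.9, -21.7]]
-4 [  0.32830931 136.91650182] 3.8310662643159787
-2 [  0.27113972 151.63153831] 2.3956939135971425
0 [  0.2157148  165.89753359] 1.0041479859233107
2 [1.61826540e-01 1.79768023e+02] -0.3487945169889315
4 [1.09285669e-01 1.93291727e+02] -1.6678868691435014
[7.93820533e-02 2.03407385e+02] [ 0.03646659 -0.07084492 -0.01726542]
```

>>> step_arm(
  translation=[
    [0.001,-0.002,0.02],
    [0.002,-0.0035,0.05],
    [0.002,-0.0035,0.08],
    [0.002,-0.0035,0.105],
    [0.002,-0.0035,0.12],
    [0.002,-0.0035,0.128],
    [0.002,-0.0035,0.132],
    [0.002,-0.0035,0.132],
    [0.002,-0.0035,0.132],
  ],
  angular=[
    [0,0,0],
    [0,0,0],
    [0,0,0],
    [0,0,0],
    [0,0,0],
    [0,0,0],
    [0,0,0],
    [0,0,0],
    [0,0,0],
  ],
  fingers=[0.2,0.2,0.2,0.2,0.2,0.2,0.2,0.2,0.2],
)

```text
time: 11.02
position: [525.4, -194.2, 344.6]
ee_rot: [0.103, 0.995, -0.0, 0.0]
contact_force: [-0.1, 0.2, -4.3]
width: 39.6
finger_force: 30.0
```

Run:
```python
from h import *
rows([([*RING,160],down(168.2))]);print(sense()['moment'])
s=snapshot('scene');r=proj(s,[[*RING,12]])[0];x,y=r.astype(int);print(r,x-60,y-60)
a=cv2.resize(s['image'][y-60:y+40,x-60:x+40,::-1],None,fx=4,fy=4,interpolation=cv2.INTER_CUBIC)
s=snapshot('top');r=proj(s,[[*RING,12]])[0];x,y=r.astype(int);print(r,x-50,y-50)
b=cv2.resize(s['image'][y-50:y+50,x-50:x+50,::-1],None,fx=4,fy=4,interpolation=cv2.INTER_CUBIC)
cv2.imwrite('pics/p2.png',np.hstack([a,b]))
```

```text
t 11.02 tcp [ 525.4 -194.2  344.6] F [-0.1  0.2 -4.3] w 39.6
[-0.0002, 0.0005, 0.0091] [-0.0, 0.0001, 0.0]
[ 0.06025381 -0.13145554  0.03025697]
[233.21691932 315.00154422] 173 255
[400.66548492 215.95265764] 350 165
```

View pics/p2.png

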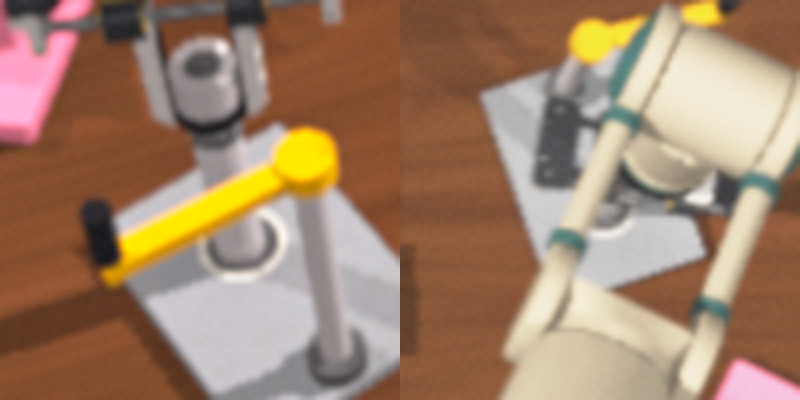

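The foot sits within the ring: the ring spans (202–285, 208–280) and the tube base is near (240,255). I'll lower slowly until contact.

>>> step_arm(
  translation=[
    [0,0,0.002],
    [0,0,0.003],
    [0,0,0.004],
    [0,0,0.005],
    [0,0,0.006],
    [0,0,0.006],
  ],
  angular=[
    [0,0,0],
    [0,0,0],
    [0,0,0],
    [0,0,0],
    [0,0,0],
    [0,0,0],
  ],
  fingers=[0.2,0.2,0.2,0.2,0.2,0.2],
)

```text
time: 11.62
position: [525.1, -194.1, 340.9]
ee_rot: [0.103, 0.995, 0.0, -0.0]
contact_force: [0.2, 0.4, -4.9]
width: 39.7
finger_force: 30.0
```

>>> step_arm(
  translation=[
    [0,0,0.001],
    [0,0,0.001],
    [0,0,0.002],
    [0,0,0.002],
  ],
  angular=[
    [0,0,0],
    [0,0,0],
    [0,0,0],
    [0,0,0],
  ],
  fingers=[0.2,0.2,0.2,0.2],
)

```text
time: 11.95
position: [525.2, -194.1, 340.1]
ee_rot: [0.103, 0.995, 0.0, -0.0]
contact_force: [-0.8, 0.1, -3.8]
width: 39.6
finger_force: 30.0
```

>>> step_arm(
  translation=[
    [0,0,0.001],
    [0,0,0.001],
    [0,0,0.002],
    [0,0,0.002],
  ],
  angular=[
    [0,0,0],
    [0,0,0],
    [0,0,0],
    [0,0,0],
  ],
  fingers=[0.2,0.2,0.2,0.2],
)

```text
time: 12.28
position: [525.3, -194.1, 339.9]
ee_rot: [0.103, 0.995, -0.0, 0.0]
contact_force: [-0.4, 0.8, 4.1]
width: 39.9
finger_force: 30.0
```

>>> step_arm(
  translation=[
    [0,0,0.001],
    [0,0,0.001],
    [0,0,0.002],
    [0,0,0.002],
  ],
  angular=[
    [0,0,0],
    [0,0,0],
    [0,0,0],
    [0,0,0],
  ],
  fingers=[0.2,0.2,0.2,0.2],
)

```text
time: 12.62
position: [525.4, -194.1, 339.8]
ee_rot: [0.103, 0.995, -0.0, 0.001]
contact_force: [-1.8, 0.9, 8.7]
width: 39.6
finger_force: 30.0
```

>>> step_arm(
  translation=[
    [0,0,-0.001],
    [0,0,-0.002],
    [0,0,-0.002],
    [0,0,-0.002],
  ],
  angular=[
    [0,0,0],
    [0,0,0],
    [0,0,0],
    [0,0,0],
  ],
  fingers=[0.2,0.2,0.2,0.2],
)

```text
time: 12.95
position: [525.3, -194.1, 339.9]
ee_rot: [0.103, 0.995, -0.0, 0.0]
contact_force: [-1.0, 1.5, 6.1]
width: 39.4
finger_force: 30.0
```

>>> step_arm(
  translation=[
    [0,0,0],
    [0,0,0],
    [0,0,0],
    [0,0,0],
    [0,0,0],
    [0,0,0],
    [0,0,0],
    [0,0,0],
    [0,0,0],
    [0,0,0],
  ],
  angular=[
    [0,0,0],
    [0,0,0],
    [0,0,0],
    [0,0,0],
    [0,0,0],
    [0,0,0],
    [0,0,0],
    [0,0,0],
    [0,0,0],
    [0,0,0],
  ],
  fingers=[0.4,0.41,0.418,0.422,0.426,0.43,0.434,0.438,0.442,0.446],
)

```text
time: 13.78
position: [525.1, -194.1, 338.7]
ee_rot: [0.103, 0.995, 0.0, -0.001]
contact_force: [-0.8, -0.2, 0.7]
width: 41.6
finger_force: 0.0
```

Run:
```python
from h import *
s=sense();print(s['width'],s['finger_force'],s['contact_force'],s['moment'],s['position'])
```

```text
41.59710650828 0.0 [-0.79198517 -0.16133717  0.73970094] [ 0.0343134  -0.12281162  0.01120742] [ 525.11344506 -194.0932174   338.66954596]
```

Released, with no finger force. I'll open further slowly and back straight up.

>>> step_arm(
  translation=[
    [0,0,0],
    [0,0,0],
    [0,0,0],
    [0,0,0],
    [0,0,0],
    [0,0,0],
    [0,0,0],
    [0,0,0],
    [0,0,0],
    [0,0,0],
  ],
  angular=[
    [0,0,0],
    [0,0,0],
    [0,0,0],
    [0,0,0],
    [0,0,0],
    [0,0,0],
    [0,0,0],
    [0,0,0],
    [0,0,0],
    [0,0,0],
  ],
  fingers=[0.46,0.48,0.5,0.53,0.56,0.6,0.65,0.7,0.75,0.75],
)

```text
time: 14.62
position: [525.2, -194.1, 339.0]
ee_rot: [0.103, 0.995, 0.0, -0.0]
contact_force: [0.8, -0.2, -0.9]
width: 70.3
finger_force: 0.0
```

>>> step_arm(
  translation=[
    [0,0,-0.005],
    [0,0,-0.015],
    [0,0,-0.03],
    [0,0,-0.05],
    [0,0,-0.08],
    [0,0,-0.12],
    [0,0,-0.17],
    [0,0,-0.22],
    [0,0,-0.27],
    [0,0,-0.27],
  ],
  angular=[
    [0,0,0],
    [0,0,0],
    [0,0,0],
    [0,0,0],
    [0,0,0],
    [0,0,0],
    [0,0,0],
    [0,0,0],
    [0,0,0],
    [0,0,0],
  ],
  fingers=[0.75,0.75,0.75,0.75,0.75,0.75,0.75,0.75,0.75,0.75],
)

```text
time: 15.45
position: [525.8, -194.4, 480.5]
ee_rot: [0.103, 0.995, -0.002, 0.005]
contact_force: [1.0, -0.2, 1.6]
width: 70.2
finger_force: 0.0
```

>>> step_arm(
  translation=[
    [0,0,0],
    [0,0,0],
    [0,0,0],
    [0,0,0],
    [0,0,0],
    [0,0,0],
    [0,0,0],
    [0,0,0],
  ],
  angular=[
    [0,0,0],
    [0,0,0],
    [0,0,0],
    [0,0,0],
    [0,0,0],
    [0,0,0],
    [0,0,0],
    [0,0,0],
  ],
  fingers=[0.45,0.45,0.45,0.45,0.45,0.45,0.45,0.45],
)

```text
time: 16.12
position: [525.3, -194.1, 473.7]
ee_rot: [0.103, 0.995, 0.0, -0.001]
contact_force: [-0.1, -0.1, -0.3]
width: 42.0
finger_force: 0.0
```

Run:
```python
from h import *
s=snapshot('scene');x,y=233,280;print(x-60,y-70)
a=cv2.resize(s['image'][y-70:y+80,x-60:x+60,::-1],None,fx=4,fy=4,interpolation=cv2.INTER_CUBIC)
cv2.imwrite('pics/p3.png',a)
print('pred top',proj(s,[[*RING,182],[*RING,12]]))
for q in(70,75,80,85,90):print(q,proj(s,[[*knob(q),252],[*knob(q),212]]).round(1).tolist())
k=knob(82)
rows([([*k,300],down(98)),([*k,300],down(98+180))]);print(sense()['joint_pos'])
```

```text
173 210
pred top [[223.80537109 271.58026557]
 [233.21691932 315.00154422]]
70 [[192.3, 295.5], [196.0, 307.5]]
75 [[193.2, 299.1], [196.9, 311.1]]
80 [[194.6, 302.7], [198.2, 314.6]]
85 [[196.3, 306.1], [200.0, 318.0]]
90 [[198.5, 309.4], [202.1, 321.2]]
t 16.17 tcp [ 525.3 -194.2  473.8] F [ 0.9 -0.5 -0.4] w 42.2
[-0.2731, -0.0964, -0.0127] [-0.0001, -0.0001, 0.195]
[-0.2731, -0.0964, -0.0127] [0.0002, -0.0001, -0.305]
[-4.78337575e-01  2.22950580e-01  1.40891970e+00 -7.26129477e-06
  1.51065791e+00 -1.84328073e+00]
```

View pics/p3.png

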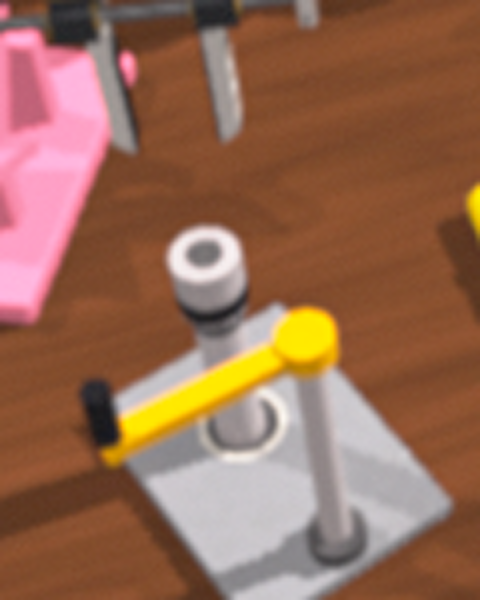

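The tube stands upright by itself in the ring: head top at crop (204,252), which matches the prediction, and foot at (240,430). The knob, at (97,390), gives q of about 85 degrees. Next I'll cage the knob again.

Run:
```python
from h import *
k=knob(85)
rows([([*k,300],down(102)),([*k,242],down(102))])
```

```text
t 16.17 tcp [ 525.3 -194.2  473.8] F [ 0.9 -0.5 -0.4] w 42.2
[-0.2838, -0.092, -0.0127] [-0.0, -0.0001, 0.1839]
[-0.2839, -0.092, 0.1033] [-0.0, -0.0001, 0.1839]
```

>>> step_arm(
  translation=[
    [-0.06,-0.02,-0.013],
    [-0.12,-0.04,-0.013],
    [-0.18,-0.06,-0.013],
    [-0.24,-0.08,-0.013],
    [-0.284,-0.092,-0.013],
    [-0.284,-0.092,-0.013],
    [-0.284,-0.092,-0.013],
    [-0.284,-0.092,-0.013],
    [-0.284,-0.092,-0.013],
    [-0.284,-0.092,-0.013],
  ],
  angular=[
    [0,0,0.018],
    [0,0,0.036],
    [0,0,0.055],
    [0,0,0.074],
    [0,0,0.092],
    [0,0,0.11],
    [0,0,0.13],
    [0,0,0.15],
    [0,0,0.17],
    [0,0,0.184],
  ],
  fingers=[0.45,0.45,0.45,0.45,0.45,0.45,0.45,0.45,0.45,0.45],
)

```text
time: 17.0
position: [655.1, -268.3, 480.0]
ee_rot: [0.632, 0.775, -0.0, -0.0]
contact_force: [0.5, 0.3, 0.4]
width: 42.6
finger_force: 0.0
```

>>> step_arm(
  translation=[
    [0,0,0],
    [0,0,0],
    [0,0,0],
  ],
  angular=[
    [0,0,0],
    [0,0,0],
    [0,0,0],
  ],
  fingers=[0.45,0.45,0.45],
)

```text
time: 17.25
position: [654.8, -268.2, 480.3]
ee_rot: [0.629, 0.778, -0.0, -0.0]
contact_force: [-0.1, -0.7, -1.3]
width: 42.4
finger_force: 0.0
```

Run:
```python
from h import *
k=knob(85)
rows([([*k,300],down(102)),([*k,242],down(102))])
s=snapshot('scene');x,y=197,290;print(x-60,y-70)
a=cv2.resize(s['image'][y-80:y+50,x-60:x+80,::-1],None,fx=4,fy=4,interpolation=cv2.INTER_CUBIC)
cv2.imwrite('pics/k2.png',a)
```

```text
t 17.25 tcp [ 654.8 -268.2  480.3] F [-0.1 -0.7 -1.3] w 42.4
[-0.0, -0.0002, 0.0007] [-0.0001, -0.0001, 0.0002]
[-0.0001, -0.0001, 0.1167] [-0.0001, -0.0001, 0.0002]
137 220
```

View pics/k2.png

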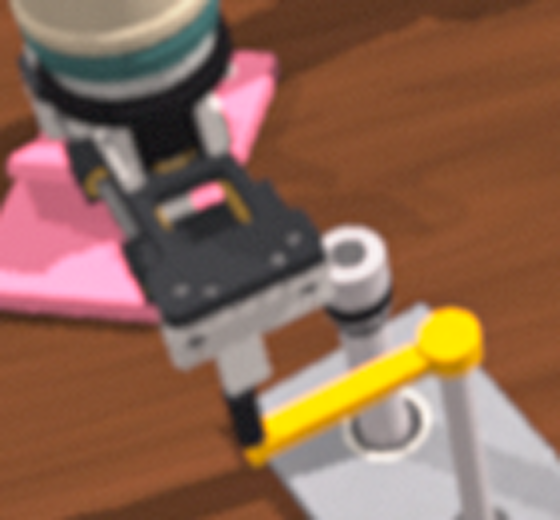

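The fingers are in line with the knob at (243,415), and the tube is still standing at (358,260). I'll descend.

>>> step_arm(
  translation=[
    [0,0,0.05],
    [0,0,0.1],
    [0,0,0.117],
    [0,0,0.117],
    [0,0,0.117],
  ],
  angular=[
    [0,0,0],
    [0,0,0],
    [0,0,0],
    [0,0,0],
    [0,0,0],
  ],
  fingers=[0.45,0.45,0.45,0.45,0.45],
)

```text
time: 17.72
position: [654.9, -268.2, 422.0]
ee_rot: [0.629, 0.777, -0.0, -0.0]
contact_force: [0.0, 0.6, 0.4]
width: 42.5
finger_force: 0.0
```

Run:
```python
from h import *
rows([([*knob(q),242],down(17+q)) for q in (81,76,71,66,61,56,51,46,41,36)])
```

```text
t 17.72 tcp [ 654.9 -268.2  422. ] F [0.  0.6 0.4] w 42.5
[0.0006, -0.0157, 0.0001] [-0.0001, -0.0001, 0.0111]
[0.0027, -0.0347, 0.0001] [-0.0001, -0.0001, 0.025]
[0.0064, -0.0536, 0.0001] [-0.0001, -0.0001, 0.0389]
[0.0118, -0.072, 0.0001] [-0.0001, -0.0001, 0.0528]
[0.0188, -0.0899, 0.0002] [-0.0001, -0.0001, 0.0667]
[0.0273, -0.1071, 0.0002] [-0.0001, -0.0001, 0.0805]
[0.0373, -0.1235, 0.0002] [-0.0001, -0.0001, 0.0944]
[0.0486, -0.1389, 0.0002] [-0.0001, -0.0001, 0.1083]
[0.0613, -0.1534, 0.0002] [-0.0001, -0.0, 0.1222]
[0.0752, -0.1666, 0.0003] [-0.0001, -0.0, 0.1361]
```

>>> step_arm(
  translation=[
    [0.001,-0.016,0],
    [0.003,-0.035,0],
    [0.0065,-0.0535,0],
    [0.012,-0.072,0],
    [0.019,-0.09,0],
    [0.0275,-0.107,0],
    [0.0375,-0.1235,0],
    [0.0485,-0.139,0],
    [0.0615,-0.1535,0],
    [0.075,-0.1665,0],
  ],
  angular=[
    [0,0,0.011],
    [0,0,0.025],
    [0,0,0.039],
    [0,0,0.053],
    [0,0,0.067],
    [0,0,0.0805],
    [0,0,0.0945],
    [0,0,0.108],
    [0,0,0.122],
    [0,0,0.136],
  ],
  fingers=[0.45,0.45,0.45,0.45,0.45,0.45,0.45,0.45,0.45,0.45],
)

```text
time: 18.55
position: [565.9, -249.0, 424.2]
ee_rot: [0.896, 0.444, 0.001, 0.002]
contact_force: [1.5, -0.7, -1.5]
width: 42.4
finger_force: 0.7
```

Run:
```python
from h import *
rows([([*knob(q),242],down(17+q)) for q in (32,28,24,20,16,12,8,5,2,0,-2,-4)])
```

```text
t 18.55 tcp [ 565.9 -249.   424.2] F [ 1.5 -0.7 -1.5] w 42.4
[0.0005, -0.0161, 0.0044] [0.0007, -0.0001, 0.0105]
[0.0019, -0.0314, 0.0043] [0.0007, -0.0002, 0.0216]
[0.0045, -0.0465, 0.0043] [0.0007, -0.0002, 0.0327]
[0.0081, -0.0614, 0.0042] [0.0007, -0.0002, 0.0438]
[0.0127, -0.0761, 0.0041] [0.0007, -0.0002, 0.0549]
[0.0184, -0.0903, 0.0041] [0.0007, -0.0003, 0.066]
[0.025, -0.1042, 0.004] [0.0007, -0.0003, 0.0771]
[0.0306, -0.1143, 0.004] [0.0007, -0.0003, 0.0855]
[0.0367, -0.124, 0.0039] [0.0007, -0.0003, 0.0938]
[0.0411, -0.1303, 0.0039] [0.0007, -0.0003, 0.0994]
[0.0456, -0.1365, 0.0039] [0.0007, -0.0004, 0.1049]
[0.0504, -0.1425, 0.0038] [0.0007, -0.0004, 0.1105]
```

>>> step_arm(
  translation=[
    [0.0005,-0.016,0.004],
    [0.002,-0.0315,0.004],
    [0.0045,-0.0465,0.004],
    [0.008,-0.0615,0.004],
    [0.0125,-0.076,0.004],
    [0.0185,-0.09,0.004],
    [0.025,-0.104,0.004],
    [0.0305,-0.1145,0.004],
    [0.0365,-0.124,0.004],
    [0.0365,-0.124,0.004],
  ],
  angular=[
    [0,0,0.0105],
    [0,0,0.0215],
    [0,0,0.0325],
    [0,0,0.044],
    [0,0,0.055],
    [0,0,0.066],
    [0,0,0.077],
    [0,0,0.0855],
    [0,0,0.094],
    [0,0,0.094],
  ],
  fingers=[0.45,0.45,0.45,0.45,0.45,0.45,0.45,0.45,0.45,0.45],
)

```text
time: 19.38
position: [527.3, -196.5, 422.5]
ee_rot: [0.986, 0.167, 0.002, 0.001]
contact_force: [0.0, -0.3, -0.5]
width: 42.4
finger_force: 0.0
```

Run:
```python
from h import *
rows([([*knob(q),242],down(17+q)) for q in (0,-1,-2,-3,-4,-5,-6,-7,-8)])
```

```text
t 19.38 tcp [ 527.3 -196.5  422.5] F [ 0.  -0.3 -0.5] w 42.4
[0.0005, -0.0067, 0.0009] [0.0004, -0.0004, 0.006]
[0.0007, -0.0105, 0.0009] [0.0004, -0.0005, 0.0088]
[0.0009, -0.0143, 0.0009] [0.0004, -0.0005, 0.0116]
[0.0012, -0.0181, 0.0009] [0.0004, -0.0005, 0.0144]
[0.0016, -0.022, 0.0009] [0.0004, -0.0005, 0.0172]
[0.002, -0.0258, 0.0009] [0.0004, -0.0005, 0.0199]
[0.0025, -0.0296, 0.0009] [0.0004, -0.0005, 0.0227]
[0.0031, -0.0334, 0.0009] [0.0004, -0.0005, 0.0255]
[0.0037, -0.0372, 0.0009] [0.0004, -0.0005, 0.0283]
```

>>> step_arm(
  translation=[
    [0.0005,-0.007,0],
    [0.001,-0.014,0],
    [0.0015,-0.02,0],
    [0.002,-0.0245,0],
    [0.002,-0.0245,0],
    [0.002,-0.0245,0],
  ],
  angular=[
    [0,0,0.006],
    [0,0,0.01],
    [0,0,0.015],
    [0,0,0.018],
    [0,0,0.018],
    [0,0,0.018],
  ],
  fingers=[0.45,0.45,0.45,0.45,0.45,0.45],
)

```text
time: 19.88
position: [524.2, -185.2, 420.8]
ee_rot: [0.994, 0.111, 0.001, 0.0]
contact_force: [0.3, -0.7, -0.1]
width: 41.9
finger_force: 0.5
```

>>> step_arm(
  translation=[
    [0,-0.002,0],
    [0,-0.004,0],
    [0,-0.004,0],
  ],
  angular=[
    [0,0,0],
    [0,0,0],
    [0,0,0],
  ],
  fingers=[0.45,0.45,0.45],
)

```text
time: 20.13
position: [523.6, -183.0, 420.0]
ee_rot: [0.994, 0.111, -0.0, -0.0]
contact_force: [0.7, -0.8, 1.0]
width: 42.3
finger_force: 0.5
```

>>> step_arm(
  translation=[
    [0,-0.001,0],
    [0,-0.002,0],
    [0,-0.002,0],
  ],
  angular=[
    [0,0,0],
    [0,0,0],
    [0,0,0],
  ],
  fingers=[0.45,0.45,0.45],
)

```text
time: 20.38
position: [523.2, -182.0, 419.9]
ee_rot: [0.994, 0.111, -0.0, -0.0]
contact_force: [-0.7, -0.6, 0.6]
width: 42.6
finger_force: 0.5
```

>>> step_arm(
  translation=[
    [0,-0.001,0],
    [0,-0.002,0],
    [0,-0.002,0],
  ],
  angular=[
    [0,0,0],
    [0,0,0],
    [0,0,0],
  ],
  fingers=[0.45,0.45,0.45],
)

```text
time: 20.63
position: [522.9, -181.0, 419.9]
ee_rot: [0.994, 0.111, -0.001, -0.0]
contact_force: [-1.4, -1.4, 1.6]
width: 42.4
finger_force: 0.6
```

>>> step_arm(
  translation=[
    [0,-0.001,0],
    [0,-0.002,0],
    [0,-0.002,0],
  ],
  angular=[
    [0,0,0],
    [0,0,0],
    [0,0,0],
  ],
  fingers=[0.45,0.45,0.45],
)

```text
time: 20.88
position: [522.9, -180.6, 419.9]
ee_rot: [0.994, 0.11, -0.0, 0.001]
contact_force: [-0.4, -4.4, -0.9]
width: 42.5
finger_force: 2.1
```

>>> step_arm(
  translation=[
    [0,-0.001,0],
    [0,-0.002,0],
    [0,-0.002,0],
  ],
  angular=[
    [0,0,0],
    [0,0,0],
    [0,0,0],
  ],
  fingers=[0.45,0.45,0.45],
)

```text
time: 21.13
position: [522.8, -180.2, 419.9]
ee_rot: [0.994, 0.11, -0.0, 0.002]
contact_force: [-0.4, -6.8, -2.0]
width: 42.4
finger_force: 3.2
```

The stop is felt, with the force up to 7 N. I'll back off inside the cage and rise.

>>> step_arm(
  translation=[
    [0,0.004,0],
    [0,0.012,0],
    [0,0.022,0],
    [0,0.027,0],
    [0,0.027,0],
    [0,0.027,0],
  ],
  angular=[
    [0,0,0],
    [0,0,0],
    [0,0,0],
    [0,0,0],
    [0,0,0],
    [0,0,0],
  ],
  fingers=[0.45,0.45,0.45,0.45,0.45,0.45],
)

```text
time: 21.63
position: [525.7, -192.3, 419.8]
ee_rot: [0.994, 0.11, -0.0, -0.001]
contact_force: [0.6, 0.0, 0.5]
width: 42.3
finger_force: 0.0
```

>>> step_arm(
  translation=[
    [0,0,-0.01],
    [0,0,-0.03],
    [0,0,-0.06],
    [0,0,-0.1],
    [0,0,-0.15],
    [0,0,-0.2],
    [0,0,-0.25],
    [0,0,-0.28],
    [0,0,-0.28],
    [0,0,-0.28],
  ],
  angular=[
    [0,0,0],
    [0,0,0],
    [0,0,0],
    [0,0,0],
    [0,0,0],
    [0,0,0],
    [0,0,0],
    [0,0,0],
    [0,0,0],
    [0,0,0],
  ],
  fingers=[0.45,0.45,0.45,0.45,0.45,0.45,0.45,0.45,0.45,0.45],
)

```text
time: 22.47
position: [525.5, -192.0, 561.2]
ee_rot: [0.994, 0.111, 0.001, 0.001]
contact_force: [-0.6, 0.4, -0.4]
width: 42.1
finger_force: 0.0
```

Run:
```python
from h import *
s=snapshot('scene');x,y=233,280;print(x-60,y-70)
a=cv2.resize(s['image'][y-70:y+80,x-60:x+60,::-1],None,fx=4,fy=4,interpolation=cv2.INTER_CUBIC)
cv2.imwrite('pics/f1.png',a)
for q in(0,2,4):print(q,((proj(s,[[*knob(q),252],[*knob(q),212]])-[173,210])*4).round(1).tolist())
print(sense()['position'],sense()['contact_force'])
```

```text
173 210
0 [[186.7, 163.3], [197.3, 212.1]]
2 [[180.6, 166.6], [191.4, 215.4]]
4 [[174.5, 170.1], [185.5, 218.8]]
[ 525.48332367 -192.08794236  559.79049374] [-0.83938559  0.90512337  0.64612066]
```

View pics/f1.png

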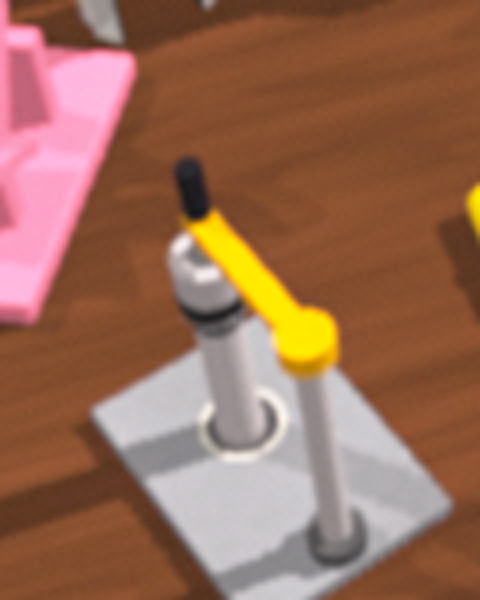

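The arm is at its stop: knob top at (188,163), against (187,163) expected for q = 0. The pointer is over the head, the tube stands in the ring, and the gripper is clear, so I'll hand in.

```bash
python3 -c "from plant import finish_job; print(finish_job())"
```

```text
the job is handed in; nothing more can be done
None
```

The job is handed in: the tube stands by itself, head up, in the white ring, the gauge arm is back at its stop with its pointer over the head, the robot is clear of everything, and it took about 22.5 s; I did not look again at the carton, tin or foot shell at the end, but no move went near them.

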